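# Tip a resin casting out of its nest and load the polishing jig

### The arm

A 7-joint arm with a two-finger parallel gripper is mounted at the origin on the work surface. World frame = base frame: x ahead of the robot, y to its left, z up, the work surface at z = 0. Lengths are in m, angles in degrees, forces in N, time in s.
With the tool pointing down it reaches from about 0.425 to 0.875 m from the base axis. Payload 8.4 kg.
Tool frame: the origin (TCP) lies at the very end of the fingers, on their centre line; the grasp point (between the pads) lies 19 mm behind it; z points along the fingers, y is the line along which they close (so a half turn about z gives the same grasp; the last joint's range is limited). The gripper opens to 85 mm and grips with 20 to 120 N. Pads are 22 mm wide; open, the fingers measure 114 mm over their backs; the gripper's body (76 mm by 85 mm) begins 54 mm behind the grasp point. The pads swing forward as they close: fully open they stand 13 mm farther back than shut.
Start: joints at [-73.407, 19.091, 2.286, 83.961, -0.768, 76.965, -3.352], TCP at [0.246, 0.601, 0.231] pointing down, gripper open.
Joint ranges: [-147.57, 147.57], [-21.85, 119.76], [-74.77, 79.35], [14.55, 137.4], [-85.83, 265.84], [4.83, 119.75], [-152.11, 152.11]. Speed limits (degrees/s): [127.2, 127.2, 159.86, 159.86, 180, 180, 180].

### API

Orientations are given as [roll, pitch, yaw] about the fixed x, y, z axes, in that order (R = Rz(yaw) Ry(pitch) Rx(roll)).
In Python, from rig import arm gives the robot as it stands.
- The arm moves only by the tool apply_moves, never from a script. Its arguments are lists of equal length, an entry for each row: "translation": the shift along the tool's x, y, z normalised to -1 to 1, where 1 is 250 mm, a list of three; "delta_rot": the turn, a rotation vector about the tool's x, y, z normalised to -1 to 1, where 1 is 180 degrees, a list of three; "gripper": the closure, from 0 (fully open) to 1 (shut). In form: {"translation": [[x, y, z], ...], "delta_rot": [[wx, wy, wz], ...], "gripper": [gripper, ...]}. A call has 1 to 5 rows; each row shifts and turns the commanded pose from where the row before left it, along the tool's axes as they then stand; what a row does not reach is not made up. A row lasts 1/8 s, in which the tool goes at most 62.5 mm and 10.7 degrees, less where a joint would pass 70% of its speed; a pose out of reach is approached as far as the arm can. A call with a number of a shift or a turn outside -1 to 1 is refused whole. A call with a gripper value outside its range is refused whole. The fingers move at their own pace and stop on an object; "squeeze" is the grip in N (left out, the last holds). Time passes only in rows, so rows that do not move let the fingers close. It gives the time, the measured TCP pose, the force, the opening and the grip force at its end, in the units of the state.
- arm.read_state(): the state, without advancing time (a new reading comes with each control period).
- arm.camera(name): name is "side" or "top" or "wrist"; returns a dict with "color" (384x512x3 uint8, red, green, blue), "fx", "fy", "cx", "cy" (pixels), "R" (3x3) and "t" (3): a world point X has camera coordinates R X + t; the wrist camera has in their place "mount" (4x4, takes a point from camera to tool coordinates, whose origin is the TCP and whose axes are the flange's). Camera axes: x right, y down, z forward; pixel columns grow to the right and rows downward; lengths in m; the calibration is good to about 2 mm. A picture is of the moment at which its call begins: read the wrist's pose just before it. There is no depth.
- arm.close_job(): hands the job in; it is judged then, once.
The state is a dict: "t": time; "q": joint angles; "qd": joint speeds; "joint_efforts": joint torques, N m; "eef_pos": TCP position; "ee_rot": TCP orientation; "wrist_force": force on the tool from outside, world axes, zero at the start; "torque": the same for the moment, N m; "opening": finger opening in m; "finger_force": force on a finger pad.
Only numpy, scipy, OpenCV 4.12 (cv2) and the standard library are available. Lean on these libraries where they do the work, as an engineer would, in place of code of your own. Each camera call takes 0.05 s, during which the arm holds its last target. There are 200 camera calls.

### The job

Get the rectangular resin casting out of its wooden nest: press down on its end beside the scoop so that the other end tips up, then lift it out and lay it flat on the bench, picture side up, and let go of it. Then take it up again another way and set it down in the polishing jig, right down flat between the two metal cheeks, picture side up, lying along the cheeks and about centred between their ends. Do not drop it, and leave the jar, the round casting and the brush where they are.

Things in the scene. Friction and masses are not known exactly. Their poses are not given: they have to be found in the camera images.
- block_center (a point): Centre (half-way up) of the loose casting: opaque cream resin, 66 (x, its length) by 42 (y) by 20 mm thick (z), about 75 g, a flat brown mushroom picture on its upper (+z) face. It starts flat in the nest, upper face flush with the rim, its +x end (mushroom cap) at the scoop.
- nest: Fixed dark wooden nest, 110 (x, -48 to +62) by 77 (y) by 42 mm high. Origin on the bench under the seated casting's centre, z up. Pocket 45 mm wide, x -34.5 to +50 mm: 1.5 mm play at the sides and the -x end; at +x an open scoop 17 mm long. Its floor, 22 mm up, is level from -x to x = +3 mm, then slopes down at 30 degrees; past x = +33 mm it is level again, 9 mm up.
- nest_press (a point): Where to start pressing: upper face of the seated casting (42 mm up), 27 mm from the nest's origin along its +x. Going down, the finger must also give way along +x, about 7 mm for 8 mm down, as the face swings outwards; straight down it jams. Past about 20 degrees it goes over by itself and stays tipped at 30 degrees when let go, -x end up. Axes as nest.
- nest_raised (a point): At rim height (42 mm), 9 mm from the nest's origin along its -x: the middle of the part that stands above the rim once tipped. There the two long sides (42 mm apart) are free as a triangle from x = -27 to +8 mm, up to 15 mm above the rim at x = -18 mm. The tipped casting's centre is at nest x = +5 to +9, z = 30 to 32 mm. Axes as the nest.
- jig: Fixed polishing jig. Origin on the bench under its centre, z up. Plywood base 124 (x) by 90 (y) by 12 mm. On it two aluminium cheeks, each 46 mm long (x, centred), 12 mm thick, tops 34 mm above the bench, 48 mm apart; the gap runs along x, open at both ends. About 180 mm of clear bench lies between nest and jig.
- jig_seat (a point): Top of the jig's base (12 mm up) midway between the cheeks: the casting's underside goes here, length along jig x, either way round, its ends 10 mm out of the cheeks. The cheeks leave no room for fingers at its long sides; hold it by its two ends, 66 mm apart.
- jar_center (a point): Centre of a bystander glass jar with a wooden lid, 56 mm in diameter, 85 mm high, standing at the far side.
- disc_center (a point): Centre of a bystander round resin casting, 56 mm in diameter, 22 mm high, lying at the far side.
- brush_grip (a point): Grip of a bystander brush lying on the bench at the far side.
Mind the look-alikes: they are no part of the job. What is shaped like the part that bears block_center but purple is not meant. There is more than one size of the jig; the one meant has the size given above.

How it is judged:
By the outcome, as a careful person would: the job done as asked, in the order asked, and still so for the second after the job is handed in, with the robot touching nothing.
It also fails if it takes over 59 s, if anything falls off the work surface, if the arm or the gripper's body presses on something with over 40 N, if the wrist force passes 120 N, or if a joint passes its speed limit or range.

## Working session

There is one attempt and no reset: what is moved stays moved. The work goes in short steps, Python scripts to look and compute and a tool call to move; the robot and the scene stay as the last step left them, time stands still between calls to the robot, and variables do not carry over. Pictures are saved under pics/ and viewed, at most 12 in all, crops included, and the job is handed in when it is done.

Besides the shell and the picture viewer there is one more tool, called after "Call:" as name(argument=value, ...) on one line, values as JSON. apply_moves: Moves the arm, as the interface text tells. Its arguments: {"type":"object","properties":{"translation":{"type":"array"},"delta_rot":{"type":"array"},"gripper":{"type":"array"},"squeeze":{"type":"number"}},"required":["translation","delta_rot","gripper"]}

```bash
ls; mkdir -p pics
python3 - <<'E'
from rig import arm
import cv2, numpy as np
s=arm.read_state(); print({k:np.round(v,3).tolist() for k,v in s.items()})
for n in ("top","side"):
    c=arm.camera(n); cv2.imwrite(f"pics/{n}0.png",cv2.resize(c["color"][:,:,::-1],(800,600),interpolation=cv2.INTER_CUBIC))
    print(n,c["fx"],c["fy"],c["cx"],c["cy"],np.round(c["R"],4).tolist(),np.round(c["t"],4).tolist())
c=arm.camera("wrist");print(c["fx"],c["cx"],c["cy"],np.round(c["mount"],4).tolist())
E
```

```text
pics
{'t': 0.0, 'q': [-73.407, 19.13, 2.285, 84.01, -0.768, 76.964, -3.353], 'qd': [0.037, 0.002, -0.005, 0.067, 0.056, -0.008, 0.128], 'joint_efforts': [-0.0, -65.856, 1.365, -40.557, 0.017, 0.013, 0.0], 'eef_pos': [0.246, 0.601, 0.23], 'ee_rot': [-179.912, 0.006, 157.72], 'wrist_force': [-0.353, -0.357, -0.162], 'torque': [-0.02, -0.096, 0.007], 'finger_force': 0.0, 'opening': 0.085}
top 498.7304173408867 498.7304173408867 255.89082551746802 193.0166874483402 [[0.0038, -1.0, 0.0003], [-0.9789, -0.0038, -0.2042], [0.2042, 0.0004, -0.9789]] [-0.0564, 0.6045, 1.2092]
side 350.6122661001806 350.6122661001806 257.6076859069572 191.15222994553196 [[-0.9433, -0.3316, -0.0125], [-0.2177, 0.6467, -0.7311], [0.2505, -0.6869, -0.6822]] [0.5412, 0.2173, 0.755]
272.6752727119088 255.64633339960798 191.59798344487902 [[0.0014, -0.9516, -0.3073, 0.079], [1.0, 0.0013, 0.0005, -0.0011], [-0.0001, -0.3073, 0.9516, -0.1433], [0.0, 0.0, 0.0, 1.0]]
```

View pics/top0.png

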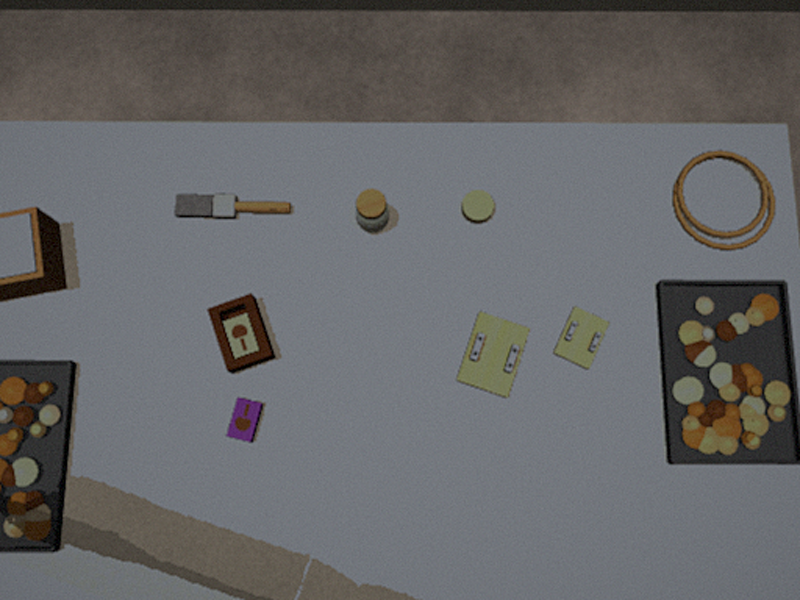

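View pics/side0.png

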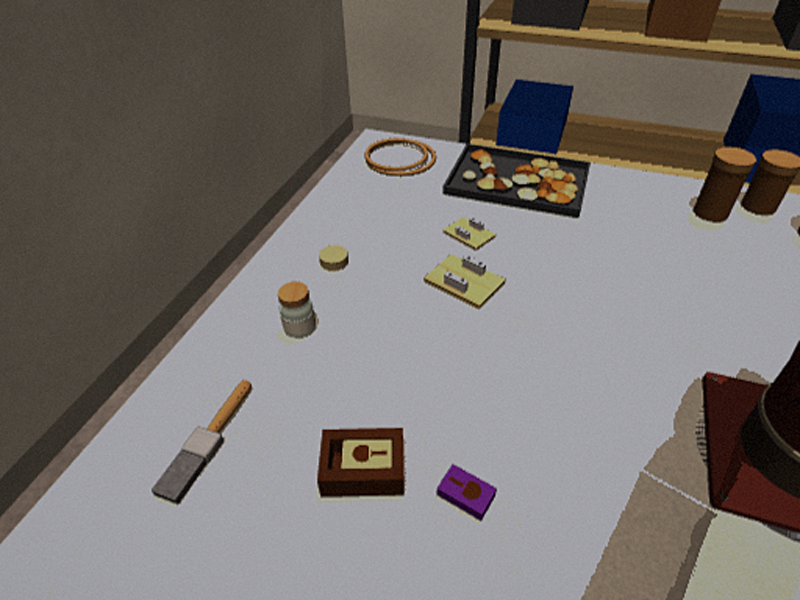

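The top view shows the nest at (241,333) with its scoop at the upper-left end. The large jig is at (493,354), the purple decoy at (245,420), and the small decoy jig at (582,337). I'll enlarge the nest and the large jig.

```bash
cat > h.py <<'E'
from rig import arm
import cv2, numpy as np
from scipy.spatial.transform import Rotation as Ro
def cam(n):
    s=arm.read_state(); c=arm.camera(n)
    if n=="wrist":
        M=np.eye(4);M[:3,:3]=Ro.from_euler('xyz',s['ee_rot'],degrees=True).as_matrix();M[:3,3]=s['eef_pos']
        W=np.linalg.inv(M@np.array(c['mount']));c['R'],c['t']=W[:3,:3],W[:3,3]
    c['R']=np.array(c['R']);c['t']=np.array(c['t']);return c
def ray(c,u,v,z):
    d=c['R'].T@np.array([(u-c['cx'])/c['fx'],(v-c['cy'])/c['fy'],1]);o=-c['R'].T@c['t']
    return o+d*(z-o[2])/d[2]
def pix(c,X):
    p=c['R']@np.asarray(X)+c['t'];return np.array([c['fx']*p[0]/p[2]+c['cx'],c['fy']*p[1]/p[2]+c['cy']])
def crop(c,u0,v0,w,h,k):
    return cv2.resize(c['color'][v0:v0+h,u0:u0+w,::-1],(w*k,h*k),interpolation=cv2.INTER_CUBIC)
def rel(P,yaw,s=None):
    "move in tool axes from the present pose to P, tool down with yaw (mod 180); normalised"
    s=s or arm.read_state();R=Ro.from_euler('xyz',s['ee_rot'],degrees=True)
    print('yaw now',round(s['ee_rot'][2],2),'tool shift mm',np.round(R.inv().apply(np.array(P)-s['eef_pos'])*1000,1))
    for y in(yaw,yaw+180):
        print(' rot', np.round((R.inv()*Ro.from_euler('xyz',[180,0,y],degrees=True)).as_rotvec(degrees=True),2))
E
python3 - <<'E'
from h import *
c=cam("top")
a=crop(c,125,180,60,65,6);b=crop(c,285,190,60,65,6)
cv2.imwrite("pics/c1.png",np.hstack([a,b]))
E
```

```text
(no output)
```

View pics/c1.png

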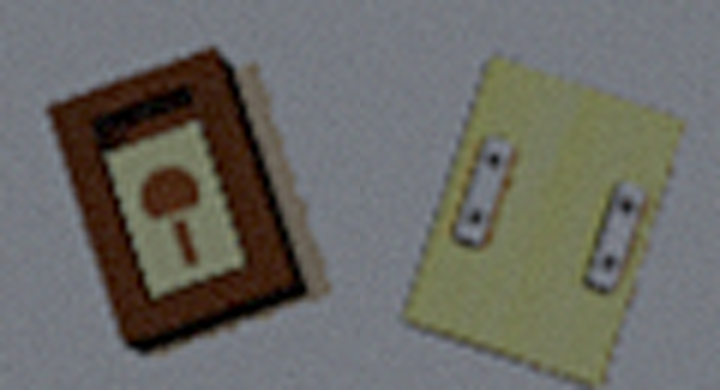

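The crop shows the casting's corners at about (104,150), (197,122), (245,268) and (153,298). The jig base corners are at (493,53), (685,120), (605,385) and (405,318).

Run:
```python
from h import *
c=cam("top")
B=[(104,150),(197,122),(245,268),(153,298)]
J=[(493-360,53),(685-360,120),(605-360,385),(405-360,318)]
for nm,P,o,z in(("cast",B,(125,180),.042),("jig",J,(285,190),.012),):
    X=np.array([ray(c,o[0]+(u+.5)/6-.5,o[1]+(v+.5)/6-.5,z) for u,v in P])
    print(nm,X.mean(0).round(4),[round(float(np.linalg.norm(X[i]-X[(i+1)%4])),4) for i in range(4)])
    d=(X[0]+X[1]-X[2]-X[3])[:2];e=(X[0]+X[3]-X[1]-X[2])[:2]
    print(np.degrees(np.arctan2(d[1],d[0])),np.degrees(np.arctan2(e[1],e[0])))
```

```text
cast [0.5518 0.2082 0.042 ] [0.0413, 0.0674, 0.0407, 0.0683]
20.408981252583878 108.05020118082517
jig [ 0.528  -0.2111  0.012 ] [0.0889, 0.1221, 0.0906, 0.1238]
-18.51248326751432 71.06113871891888
```

```bash
cat >> h.py <<'E'
def rotm(rpy): return Ro.from_euler('xyz',rpy,degrees=True)
def plan(P,rpy,n,frm=None,pre=None):
    "rows from present pose (or frm) to P,rpy in n even rows, in move units"
    s=arm.read_state();p0,R0=(s['eef_pos'],rotm(s['ee_rot'])) if frm is None else (frm[0],rotm(frm[1]))
    w=(R0.inv()*rotm(rpy)).as_rotvec(degrees=True);R=R0;d=(np.array(P)-p0)/n
    print('per row rot',np.round(w/n/180,4).tolist(),'deg',np.round(w/n,2),'mm',round(np.linalg.norm(d)*1000,1))
    for i in range(n):
        print(np.round(R.inv().apply(d)/.25,3).tolist()); R=R*Ro.from_rotvec(w/n,degrees=True)
def nest(x,y,z,o=(.5518,.2082),a=19.5):
    r=np.radians(a);return np.array([o[0]+x*np.cos(r)-y*np.sin(r),o[1]+x*np.sin(r)+y*np.cos(r),z])
E
python3 -c "
from h import *
plan(nest(-.03,0,.14),[180,0,19.5],15)"
```

```text
per row rot [-0.0, 0.0, 0.0512] deg [-0.    0.    9.21] mm 33.2
[-0.109, -0.071, 0.024]
[-0.119, -0.053, 0.024]
[-0.126, -0.033, 0.024]
[-0.13, -0.013, 0.024]
[-0.13, 0.008, 0.024]
[-0.127, 0.029, 0.024]
[-0.121, 0.049, 0.024]
[-0.111, 0.068, 0.024]
[-0.099, 0.085, 0.024]
[-0.084, 0.1, 0.024]
[-0.067, 0.112, 0.024]
[-0.049, 0.121, 0.024]
[-0.029, 0.127, 0.024]
[-0.008, 0.13, 0.024]
[0.013, 0.13, 0.024]
```

Call:
apply_moves(translation=[[-0.109, -0.071, 0.024], [-0.119, -0.053, 0.024], [-0.126, -0.033, 0.024], [-0.13, -0.013, 0.024], [-0.13, 0.008, 0.024]], delta_rot=[[0, 0, 0.051], [0, 0, 0.051], [0, 0, 0.051], [0, 0, 0.051], [0, 0, 0.051]], gripper=[1, 1, 1, 1, 1], squeeze=40)

```text
t: 0.88
eef_pos: [0.3393, 0.4664, 0.2011]
ee_rot: [-180.0, -0.0, 111.5]
wrist_force: [0.2, -0.2, 0.2]
opening: 0.0002
finger_force: 0.0
```

Call:
apply_moves(translation=[[-0.127, 0.029, 0.024], [-0.121, 0.049, 0.024], [-0.111, 0.068, 0.024], [-0.099, 0.085, 0.024], [-0.084, 0.1, 0.024]], delta_rot=[[0, 0, 0.051], [0, 0, 0.051], [0, 0, 0.051], [0, 0, 0.051], [0, 0, 0.051]], gripper=[1, 1, 1, 1, 1])

```text
t: 1.5
eef_pos: [0.4325, 0.3326, 0.1712]
ee_rot: [-180.0, -0.0, 65.6]
wrist_force: [0.2, 0.7, -0.4]
opening: -0.0002
finger_force: 0.0
```

Call:
apply_moves(translation=[[-0.067, 0.112, 0.024], [-0.049, 0.121, 0.024], [-0.029, 0.127, 0.024], [-0.008, 0.13, 0.024], [0.013, 0.13, 0.024]], delta_rot=[[0, 0, 0.051], [0, 0, 0.051], [0, 0, 0.051], [0, 0, 0.051], [0, 0, 0.051]], gripper=[1, 1, 1, 1, 1])

```text
t: 2.12
eef_pos: [0.5256, 0.1989, 0.1412]
ee_rot: [-180.0, -0.0, 19.7]
wrist_force: [0.4, 0.1, 0.8]
opening: 0.0002
finger_force: 0.0
```

Call:
apply_moves(translation=[[0, 0, 0]], delta_rot=[[0, 0, 0]], gripper=[1])

```text
t: 2.25
eef_pos: [0.5262, 0.1969, 0.141]
ee_rot: [179.9, 0.0, 19.7]
wrist_force: [-0.1, 0.4, 0.1]
opening: 0.0001
finger_force: 0.0
```

```bash
python3 -c "
from h import *
c=cam('wrist');np.savez('w1.npz',**{k:c[k] for k in('R','t','fx','fy','cx','cy')})
cv2.imwrite('pics/w1.png',cv2.resize(c['color'][:,:,::-1],(800,600),interpolation=cv2.INTER_CUBIC))
s=arm.read_state();print(s['t'],s['q'],s['eef_pos'],s['ee_rot'])"
```

```text
2.3 [-53.69527734  13.87706898  32.90350313 104.29256236  -8.29142871
  64.25475177 -87.97403476] [0.5253805  0.19881928 0.14111568] [1.79976449e+02 2.82336788e-02 1.99611709e+01]
```

View pics/w1.png

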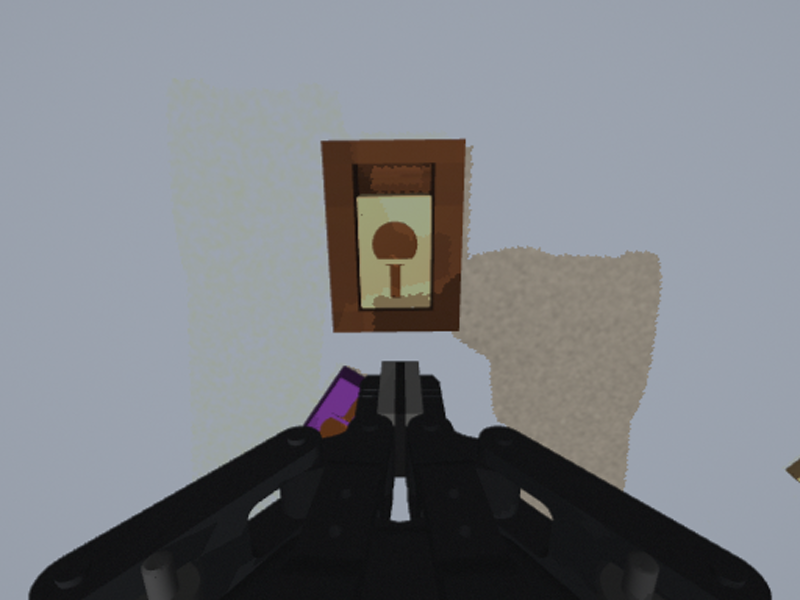

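The wrist view shows the casting's corners at about (357,197), (432,195), (431,307) and (360,309), and the nest rim at (321,141), (466,139), (459,330) and (333,332). The shut fingertips are about 15 mm thick.

```bash
python3 -c "
from h import *
c=np.load('w1.npz');k=.64
for P in([(357,197),(432,195),(431,307),(360,309)],[(321,141),(466,139),(459,330),(333,332)]):
    X=np.array([ray(c,(u+.5)*k-.5,(v+.5)*k-.5,.042) for u,v in P])
    d=(X[0]+X[1]-X[2]-X[3])[:2]
    print(X.mean(0).round(4),[round(float(np.linalg.norm(X[i]-X[(i+1)%4])),4) for i in range(4)],np.degrees(np.arctan2(d[1],d[0])))
"
```

```text
[0.5511 0.2078 0.042 ] [0.0416, 0.0656, 0.0427, 0.0658] 20.084283437529955
[0.5578 0.2103 0.042 ] [0.0773, 0.1095, 0.0772, 0.1098] 20.317189268933358
```

Call:
apply_moves(translation=[[0.055, 0, 0.094], [0.055, 0, 0.094], [0.055, 0, 0.094], [0.055, 0, 0.094], [0, 0, 0]], delta_rot=[[0, 0, 0], [0, 0, 0], [0, 0, 0], [0, 0, 0], [0, 0, 0]], gripper=[1, 1, 1, 1, 1])

```text
t: 2.92
eef_pos: [0.5755, 0.2197, 0.0456]
ee_rot: [180.0, 0.2, 20.2]
wrist_force: [0.1, -0.6, -0.2]
opening: -0.0002
finger_force: 0.0
```

Call:
apply_moves(translation=[[0, 0, 0.012], [0, 0, 0.008], [0, 0, 0]], delta_rot=[[0, 0, 0], [0, 0, 0], [0, 0, 0]], gripper=[1, 1, 1])

```text
t: 3.3
eef_pos: [0.5768, 0.2188, 0.0429]
ee_rot: [-180.0, -0.0, 20.0]
wrist_force: [-0.0, -0.7, -0.8]
opening: 0.0002
finger_force: 0.0
```

Call:
apply_moves(translation=[[0, 0, 0.004], [0.005, 0, 0.006], [0.005, 0, 0.006], [0.005, 0, 0.006], [0.005, 0, 0.006]], delta_rot=[[0, 0, 0], [0, 0, 0], [0, 0, 0], [0, 0, 0], [0, 0, 0]], gripper=[1, 1, 1, 1, 1])

```text
t: 3.92
eef_pos: [0.582, 0.2206, 0.0354]
ee_rot: [-180.0, -0.0, 20.0]
wrist_force: [3.3, 1.2, 1.9]
opening: 0.0
finger_force: 1.3
```

Call:
apply_moves(translation=[[0.004, 0, 0.006], [0.004, 0, 0.006], [0.003, 0, 0.006], [0.002, 0, 0.005], [0, 0, 0]], delta_rot=[[0, 0, 0], [0, 0, 0], [0, 0, 0], [0, 0, 0], [0, 0, 0]], gripper=[1, 1, 1, 1, 1])

```text
t: 4.55
eef_pos: [0.5853, 0.2218, 0.0311]
ee_rot: [-180.0, -0.1, 20.0]
wrist_force: [-1.7, 0.4, 15.9]
opening: 0.0
finger_force: 6.2
```

Call:
apply_moves(translation=[[0, 0, -0.06], [0, 0, -0.12], [-0.09, 0, -0.12], [-0.09, 0, -0.1], [-0.09, 0, 0]], delta_rot=[[0, 0, 0], [0, 0, 0], [0, 0, 0], [0, 0, 0], [0, 0, 0]], gripper=[1, 1, 1, 1, 1])

```text
t: 5.18
eef_pos: [0.5211, 0.1978, 0.1314]
ee_rot: [-180.0, -0.1, 20.0]
wrist_force: [-0.2, -1.4, 0.1]
opening: 0.0001
finger_force: 0.0
```

Call:
apply_moves(translation=[[0, 0, 0], [0, 0, 0]], delta_rot=[[0, 0, 0], [0, 0, 0]], gripper=[0, 0])

```text
t: 5.42
eef_pos: [0.5212, 0.1984, 0.1295]
ee_rot: [-180.0, 0.0, 20.0]
wrist_force: [-0.2, 0.2, 0.5]
opening: 0.0359
finger_force: 0.0
```

```bash
python3 -c "
from h import *
c=cam('wrist');np.savez('w2.npz',**{k:c[k] for k in('R','t','fx','fy','cx','cy')})
cv2.imwrite('pics/w2.png',cv2.resize(c['color'][:,:,::-1],(800,600),interpolation=cv2.INTER_CUBIC))
s=arm.read_state();print(s['t'],s['eef_pos'],s['ee_rot'])
plan(nest(-.009,0,.075,(.5512,.2079),20.2),[180,0,20.2],1)"
```

```text
5.475 [0.52142277 0.19837818 0.12944092] [1.79981143e+02 2.26205361e-02 2.00240195e+01]
per row rot [0.0001, 0.0001, -0.001] deg [ 0.02  0.02 -0.18] mm 58.8
[0.089, 0.005, 0.218]
```

View pics/w2.png

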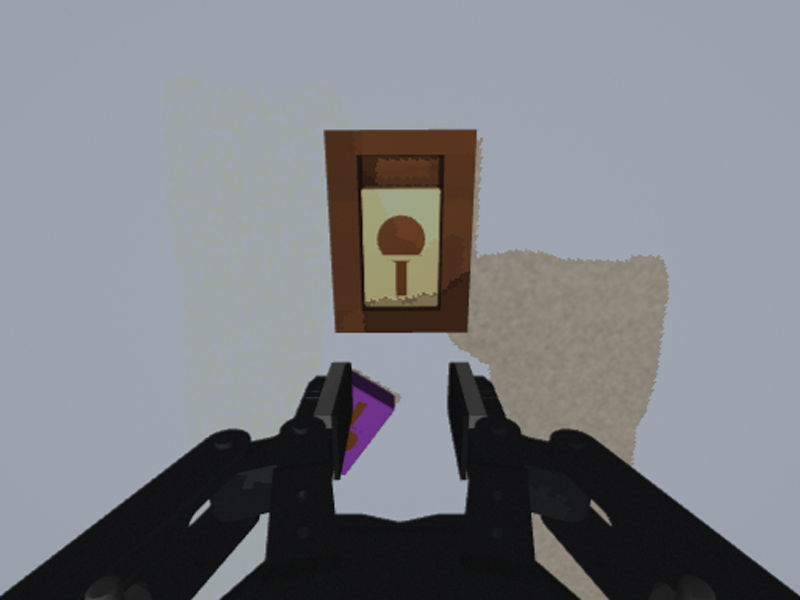

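The wrist view shows the casting flat again in the nest, spanning (362,188) to (438,306), with the scoop gap still 17 mm. It fell back after the first press, so I'll press again and check the tilt with a cream mask before and after letting go.

Call:
apply_moves(translation=[[0.059, 0.002, 0.085], [0.059, 0.002, 0.085], [0.059, 0.002, 0.085], [0.06, 0, 0.085], [0, 0, 0]], delta_rot=[[0, 0, 0], [0, 0, 0], [0, 0, 0], [0, 0, 0], [0, 0, 0]], gripper=[1, 1, 1, 1, 1])

```text
t: 6.1
eef_pos: [0.577, 0.2167, 0.0423]
ee_rot: [179.9, 0.2, 20.0]
wrist_force: [-0.7, 0.1, 0.3]
opening: -0.0
finger_force: 0.0
```

Call:
apply_moves(translation=[[0, 0, 0.008], [0.002, 0, 0.006], [0.005, 0, 0.006], [0.005, 0, 0.006], [0.005, 0, 0.006]], delta_rot=[[0, 0, 0], [0, 0, 0], [0, 0, 0], [0, 0, 0], [0, 0, 0]], gripper=[1, 1, 1, 1, 1])

```text
t: 6.72
eef_pos: [0.5814, 0.2188, 0.0367]
ee_rot: [-180.0, -0.0, 20.0]
wrist_force: [-0.9, 0.2, 0.5]
opening: 0.0001
finger_force: 0.0
```

```bash
cat >> h.py <<'E'
def cream(c,n0=(.5512,.2079),a=20.2,z=.042):
    "cream pixels within the nest: extents in nest coordinates at height z (mm)"
    I=c['color'].astype(int);v,u=np.nonzero((I[...,0]-I[...,2]>35)&(I[...,1]>1.15*I[...,2])&(I[...,0]<1.35*I[...,1])&(I[...,0]>110))
    X=np.array([ray(c,p,q,z)[:2] for p,q in zip(u,v)])-n0;r=np.radians(a)
    N=X@np.array([[np.cos(r),-np.sin(r)],[np.sin(r),np.cos(r)]]);m=(abs(N[:,0])<.055)&(abs(N[:,1])<.026)
    N=N[m]*1000;print('cream',m.sum(),np.percentile(N,[1,99],axis=0).round(1).tolist())
E
python3 -c "
from h import *
w=cam('wrist');cream(w);t=cam('top');cream(t);s=arm.read_state();print(s['t'],s['eef_pos'],s['wrist_force'])"
```

```text
cream 210 [[-28.6, -19.4], [49.2, 19.9]]
cream 89 [[-22.0, -14.1], [13.6, 20.6]]
6.825 [0.58136383 0.21868825 0.03642586] [-0.5074711   0.16589087 -0.04146269]
```

```bash
python3 -c "
from h import *
w=cam('wrist');t=cam('side')
a=crop(t,190,255,85,70,5);b=cv2.resize(w['color'][150:310,170:340,::-1],(370,350),interpolation=cv2.INTER_CUBIC)
cv2.imwrite('pics/p6.png',np.hstack([a,b]))"
```

```text
(no output)
```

View pics/p6.png

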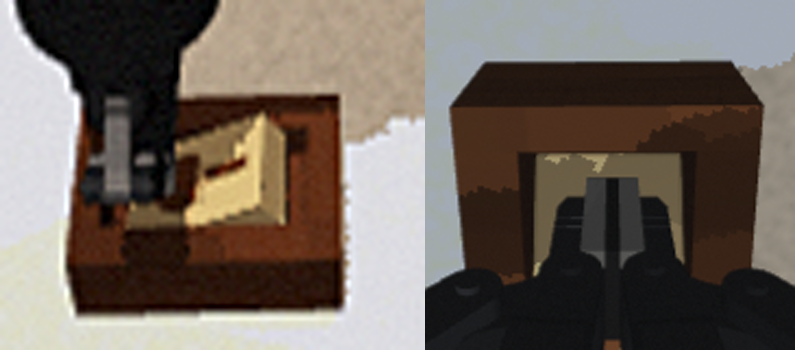

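The side crop shows the casting tipped with its -x end up, the top corner at (265,112). The finger is pressing at the scoop end. I'll quantify the tilt from that corner.

```bash
cat >> h.py <<'E'
def tilt():
    c=cam('side');I=c['color'][255:325,190:275].astype(int)
    m=((I[...,0]-I[...,2]>35)&(I[...,0]<1.35*I[...,1])&(I[...,0]>140)).astype(np.uint8)
    n,L,S,_=cv2.connectedComponentsWithStats(m);k=1+S[1:,4].argmax();v,u=np.nonzero(L==k)
    print('side cream area',S[k,4],'top row',255+np.percentile(v,1),'right col',190+np.percentile(u,99.5))
    for th in(0,10,20,30):
        t=np.radians(th);r=[]
        for y in(.021,-.021):
            x=3-36*np.cos(t)+20*np.sin(t);z=22+36*np.sin(t)+20*np.cos(t)
            r.append(pix(c,nest(x/1e3,y,z/1e3,(.5512,.2079),20.2)).round(1).tolist())
        print(th,r)
E
python3 -c "
from h import *
tilt()"
```

```text
side cream area 984 top row 255.0 right col 274.0
0 [[250.2, 297.8], [250.2, 279.7]]
10 [[248.1, 296.2], [248.2, 278.1]]
20 [[245.5, 294.9], [245.7, 276.8]]
30 [[242.5, 293.9], [242.9, 275.7]]
```

Call:
apply_moves(translation=[[0.004, 0, 0.006], [0.004, 0, 0.006], [0.003, 0, 0.006], [0, 0, 0]], delta_rot=[[0, 0, 0], [0, 0, 0], [0, 0, 0], [0, 0, 0]], gripper=[1, 1, 1, 1])

```text
t: 7.48
eef_pos: [0.584, 0.2196, 0.032]
ee_rot: [180.0, -0.0, 20.0]
wrist_force: [0.5, -0.4, 0.0]
opening: 0.0001
finger_force: 0.2
```

```bash
python3 -c "
from h import *
tilt()"
```

```text
side cream area 1004 top row 255.0 right col 274.0
0 [[250.2, 297.8], [250.2, 279.7]]
10 [[248.1, 296.2], [248.2, 278.1]]
20 [[245.5, 294.9], [245.7, 276.8]]
30 [[242.5, 293.9], [242.9, 275.7]]
```

The corner matches about 28–30 degrees and there is no contact force, so it has gone over. I'll lift away slowly and straight up.

Call:
apply_moves(translation=[[0, 0, -0.01], [0, 0, -0.02], [0, 0, -0.04], [0, 0, -0.06], [0, 0, -0.1]], delta_rot=[[0, 0, 0], [0, 0, 0], [0, 0, 0], [0, 0, 0], [0, 0, 0]], gripper=[1, 1, 1, 1, 1])

```text
t: 8.15
eef_pos: [0.5837, 0.2194, 0.0905]
ee_rot: [180.0, 0.0, 20.0]
wrist_force: [0.5, 0.1, -0.2]
opening: 0.0
finger_force: 0.0
```

```bash
python3 -c "
from h import *
t=cam('side');w=cam('wrist');s=arm.read_state();print(s['t'],s['eef_pos'])
a=crop(t,190,255,85,70,5);b=cv2.resize(w['color'][100:300,150:362,::-1],(370,350),interpolation=cv2.INTER_CUBIC)
cv2.imwrite('pics/p7.png',np.hstack([a,b]))
plan(nest(-.009,0,.09,(.5512,.2079),20.2),[180,0,20.2],1)"
```

```text
8.25 [0.58585315 0.22008725 0.09331181]
per row rot [-0.0002, -0.0016, -0.0011] deg [-0.04 -0.29 -0.2 ] mm 45.9
[-0.183, -0.001, 0.012]
```

View pics/p7.png

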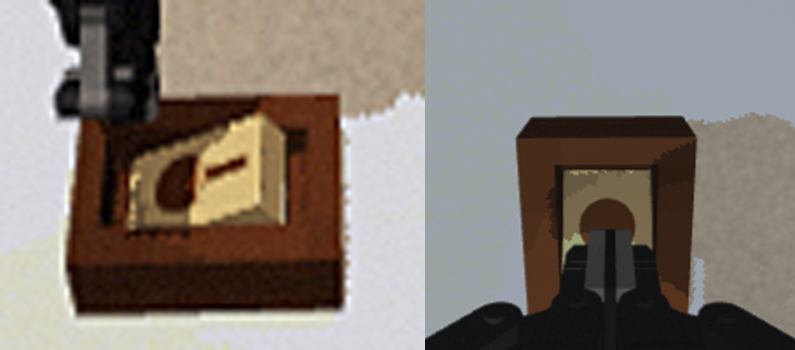

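The side crop shows the casting staying tipped, its raised corner at (262,115). Next I move over the raised part with the fingers opening.

Call:
apply_moves(translation=[[-0.048, 0, 0], [-0.048, 0, 0], [-0.048, 0, 0], [-0.047, 0, 0], [0, 0, 0]], delta_rot=[[0, 0, 0], [0, 0, 0], [0, 0, 0], [0, 0, 0], [0, 0, 0]], gripper=[0, 0, 0, 0, 0])

```text
t: 8.88
eef_pos: [0.5381, 0.203, 0.0896]
ee_rot: [-180.0, 0.0, 20.0]
wrist_force: [0.8, -0.2, -0.6]
opening: 0.0852
finger_force: 0.0
```

Call:
apply_moves(translation=[[0, 0, 0.06], [0, 0, 0.06], [0, 0, 0.05], [0, 0, 0.028], [0, 0, 0]], delta_rot=[[0, 0, 0], [0, 0, 0], [0, 0, 0], [0, 0, 0], [0, 0, 0]], gripper=[0, 0, 0, 0, 0])

```text
t: 9.5
eef_pos: [0.5388, 0.203, 0.0393]
ee_rot: [180.0, 0.1, 20.0]
wrist_force: [0.3, -0.0, -0.4]
opening: 0.0854
finger_force: 0.0
```

```bash
python3 -c "
from h import *
plan(nest(-.011,0,.043,(.5512,.2079),20.2),[180,0,20.2],1);print(arm.read_state()['opening'])"
```

```text
per row rot [0.0002, 0.0004, -0.001] deg [ 0.03  0.07 -0.19] mm 4.4
[0.009, -0.001, -0.015]
0.08540781189449696
```

Call:
apply_moves(translation=[[0.006, 0, -0.013], [0, 0, 0], [0, 0, 0], [0, 0, 0], [0, 0, 0]], delta_rot=[[0, 0, -0.001], [0, 0, 0], [0, 0, 0], [0, 0, 0], [0, 0, 0]], gripper=[0, 1, 1, 1, 1], squeeze=40)

```text
t: 10.12
eef_pos: [0.5405, 0.2038, 0.0436]
ee_rot: [-180.0, -0.0, 20.2]
wrist_force: [-2.1, 0.6, 5.1]
opening: 0.0407
finger_force: 40.1
```

Call:
apply_moves(translation=[[0, 0, 0]], delta_rot=[[0, 0, 0]], gripper=[1])

```text
t: 10.25
eef_pos: [0.5405, 0.2038, 0.0436]
ee_rot: [-180.0, -0.0, 20.2]
wrist_force: [-2.4, -0.8, 6.3]
opening: 0.0403
finger_force: 40.1
```

Call:
apply_moves(translation=[[0, 0, -0.02], [0, 0, -0.04], [0, 0, -0.06], [0, 0, -0.1], [0, 0, -0.1]], delta_rot=[[0, 0, 0], [0, 0, 0], [0, 0, 0], [0, 0, 0], [0, 0, 0]], gripper=[1, 1, 1, 1, 1])

```text
t: 10.88
eef_pos: [0.5406, 0.2037, 0.125]
ee_rot: [-180.0, -0.0, 20.2]
wrist_force: [-0.2, 0.6, -0.3]
opening: 0.0407
finger_force: 40.5
```

```bash
python3 -c "
from h import *
t=cam('side');w=cam('wrist');s=arm.read_state();print(s['t'],s['eef_pos'],s['ee_rot'],s['opening'],s['finger_force'],s['wrist_force'])
np.savez('w3.npz',**{k:w[k] for k in('R','t','fx','fy','cx','cy')})
a=crop(t,190,225,85,100,4);b=cv2.resize(w['color'][110:290,146:366,::-1],(440,400),interpolation=cv2.INTER_CUBIC)
cv2.imwrite('pics/p8.png',np.hstack([a,b]))"
```

```text
10.975 [0.54231514 0.20432973 0.12687739] [-179.93761421   -0.29556993   20.1880094 ] 0.040351692896480135 40.47795295715332 [ 1.06227706  0.88949467 -0.1087195 ]
```

View pics/p8.png

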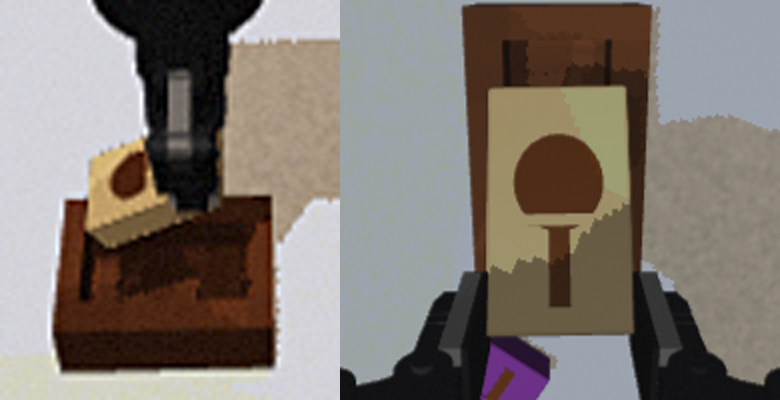

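The casting is held, +x end low. In the wrist crop its top-face corners are at (488,88), (626,87), (632,333) and (486,334). PnP then gives the pose in the tool frame.

```bash
cat > pnp.py <<'E'
from h import *
def pose(px,c,mount,obj):
    K=np.array([[c['fx'],0,c['cx']],[0,c['fy'],c['cy']],[0,0,1]],float)
    ok,rv,tv=cv2.solvePnP(np.array(obj,float),np.array(px,float),K,None,flags=cv2.SOLVEPNP_ITERATIVE)
    e=cv2.projectPoints(np.array(obj,float),rv,tv,K,None)[0][:,0]-px
    M=np.array(mount)@np.vstack([np.hstack([cv2.Rodrigues(rv)[0],tv]),[0,0,0,1]]);return M,np.abs(e).max()
E
python3 -c "
from pnp import *
mount=arm.camera('wrist')['mount'];c=np.load('w3.npz')
px=[(146+(u-340)/2-.25,110+v*.45-.25) for u,v in[(488,88),(626,87),(632,333),(486,334)]]
obj=[(.033,.021,.01),(.033,-.021,.01),(-.033,-.021,.01),(-.033,.021,.01)]
M,e=pose(px,c,mount,obj);print(e,(M[:3,3]*1000).round(1));print(M[:3,:3].round(3))
z=M[:3,2];x=M[:3,0];print('pitch of block x below tool x: ',np.degrees(np.arctan2(x[2],x[0])),'bz',z)
"
```

```text
0.17539559399830296 [17.6  0.2 17.5]
[[ 0.897 -0.008  0.443]
 [-0.01  -1.     0.002]
 [ 0.443 -0.006 -0.897]]
pitch of block x below tool x:  26.28353813933077 bz [ 0.44283224  0.00216451 -0.89660188]
```

```bash
python3 -c "
from h import *
b=np.array([.017,0,.015])
for th in (28,):
    R=rotm([180,0,0])*Ro.from_euler('y',th,degrees=True)
    for h in(.045,.011):
        P=np.array([.56,0,h])-R.apply(b);print(th,h,P.round(4),R.as_euler('xyz',degrees=True).round(2))
    P=np.array([.56,0,.045])-R.apply(b)
    plan(P,R.as_euler('xyz',degrees=True),7)
    for d in([0,0,-.01],):print('1cm down:',(R.inv().apply(d)/.25).round(4))
"
```

```text
28 0.045 [0.5379 0.     0.0503] [180. -28.   0.]
28 0.011 [0.5379 0.     0.0163] [180. -28.   0.]
per row rot [-0.004, 0.0219, 0.0157] deg [-0.72  3.93  2.83] mm 31.1
[-0.042, 0.109, 0.043]
[-0.04, 0.11, 0.041]
[-0.037, 0.112, 0.04]
[-0.034, 0.113, 0.039]
[-0.031, 0.114, 0.038]
[-0.028, 0.115, 0.037]
[-0.025, 0.116, 0.037]
1cm down: [-0.0188 -0.      0.0353]
```

Call:
apply_moves(translation=[[-0.042, 0.109, 0.03], [-0.04, 0.11, 0.03], [-0.037, 0.112, 0.044], [-0.034, 0.113, 0.044], [-0.031, 0.114, 0.044]], delta_rot=[[-0.004, 0.022, 0.016], [-0.004, 0.022, 0.016], [-0.004, 0.022, 0.016], [-0.004, 0.022, 0.016], [-0.004, 0.022, 0.016]], gripper=[1, 1, 1, 1, 1])

```text
t: 11.65
eef_pos: [0.5377, 0.0569, 0.0714]
ee_rot: [178.9, -20.1, 5.8]
wrist_force: [-0.1, 0.3, -1.2]
opening: 0.0407
finger_force: 40.5
```

Call:
apply_moves(translation=[[-0.028, 0.115, 0.037], [-0.025, 0.116, 0.037], [0, 0, 0], [0, 0, 0]], delta_rot=[[-0.004, 0.022, 0.016], [-0.004, 0.022, 0.016], [0, 0, 0], [0, 0, 0]], gripper=[1, 1, 1, 1])

```text
t: 12.15
eef_pos: [0.5372, -0.0, 0.0511]
ee_rot: [180.0, -28.0, -0.3]
wrist_force: [-0.5, 0.8, -1.0]
opening: 0.0404
finger_force: 40.5
```

```bash
python3 -c "
from h import *
t=cam('side');w=cam('wrist');s=arm.read_state();print(s['t'],s['eef_pos'],s['ee_rot'],s['opening'],s['wrist_force'])
print(pix(t,[.56,0,.03]))
u,v=pix(t,[.56,0,.03]).astype(int);u0,v0=u-50,v-45
a=crop(t,u0,v0,100,90,5)
for z in(0,):
    for yy in(.021,-.021):
        p=[((pix(t,[x,yy,z])-[u0,v0])*5).astype(int).tolist() for x in(.527,.593)];print(p)
cv2.imwrite('pics/p9.png',a)"
```

```text
12.25 [5.37847295e-01 3.98013675e-04 5.15696600e-02] [179.97847722 -28.05518124  -0.28539186] 0.04042770586228331 [-0.0017287  -0.41120733  0.09271674]
[262.64686954 220.60759117]
[[302, 314], [178, 281]]
[[327, 253], [206, 223]]
```

View pics/p9.png

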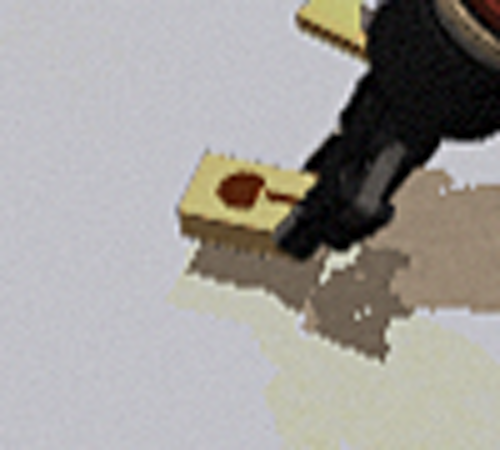

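The side crop shows the casting level above the bench, its lower front corner at (180,240), picture up. Now I lower it, slowly at the end.

Call:
apply_moves(translation=[[-0.016, 0, 0.03], [-0.016, 0, 0.03], [-0.014, 0, 0.027], [-0.003, 0, 0.006], [-0.003, 0, 0.006]], delta_rot=[[0, 0, 0], [0, 0, 0], [0, 0, 0], [0, 0, 0], [0, 0, 0]], gripper=[1, 1, 1, 1, 1])

```text
t: 12.88
eef_pos: [0.5377, -0.0, 0.0234]
ee_rot: [180.0, -28.0, -0.3]
wrist_force: [-0.3, 0.0, -0.3]
opening: 0.0406
finger_force: 40.5
```

Call:
apply_moves(translation=[[-0.003, 0, 0.006], [-0.003, 0, 0.006]], delta_rot=[[0, 0, 0], [0, 0, 0]], gripper=[1, 1])

```text
t: 13.12
eef_pos: [0.5375, -0.0003, 0.0199]
ee_rot: [-180.0, -28.0, -0.4]
wrist_force: [-1.0, -0.1, -0.7]
opening: 0.0407
finger_force: 40.5
```

Call:
apply_moves(translation=[[-0.002, 0, 0.004], [-0.002, 0, 0.004], [-0.002, 0, 0.004]], delta_rot=[[0, 0, 0], [0, 0, 0], [0, 0, 0]], gripper=[1, 1, 1])

```text
t: 13.5
eef_pos: [0.5374, -0.0004, 0.0163]
ee_rot: [180.0, -28.0, -0.4]
wrist_force: [-0.6, 0.2, -0.1]
opening: 0.0405
finger_force: 40.5
```

Call:
apply_moves(translation=[[-0.001, 0, 0.002], [0, 0, 0]], delta_rot=[[0, 0, 0], [0, 0, 0]], gripper=[1, 1])

```text
t: 13.75
eef_pos: [0.5374, -0.0005, 0.0158]
ee_rot: [180.0, -28.0, -0.4]
wrist_force: [0.1, -0.2, -0.8]
opening: 0.0401
finger_force: 40.5
```

Call:
apply_moves(translation=[[-0.002, 0, 0.004], [0, 0, 0]], delta_rot=[[0, 0, 0], [0, 0, 0]], gripper=[1, 1])

```text
t: 14.0
eef_pos: [0.5374, -0.0004, 0.0146]
ee_rot: [180.0, -28.0, -0.4]
wrist_force: [0.1, -0.1, -0.4]
opening: 0.0408
finger_force: 40.5
```

Call:
apply_moves(translation=[[-0.002, 0, 0.003], [0, 0, 0]], delta_rot=[[0, 0, 0], [0, 0, 0]], gripper=[1, 1])

```text
t: 14.25
eef_pos: [0.5373, -0.0004, 0.0137]
ee_rot: [180.0, -28.0, -0.4]
wrist_force: [0.2, 0.5, 0.0]
opening: 0.0405
finger_force: 40.5
```

Call:
apply_moves(translation=[[-0.002, 0, 0.004], [0, 0, 0]], delta_rot=[[0, 0, 0], [0, 0, 0]], gripper=[1, 1])

```text
t: 14.5
eef_pos: [0.5375, -0.0004, 0.0127]
ee_rot: [180.0, -28.0, -0.4]
wrist_force: [0.3, -0.1, 0.6]
opening: 0.0404
finger_force: 40.7
```

Call:
apply_moves(translation=[[-0.002, 0, 0.004], [0, 0, 0]], delta_rot=[[0, 0, 0], [0, 0, 0]], gripper=[1, 1])

```text
t: 14.75
eef_pos: [0.5375, -0.0004, 0.0116]
ee_rot: [180.0, -28.0, -0.4]
wrist_force: [-1.2, 0.7, 2.1]
opening: 0.0407
finger_force: 40.9
```

Call:
apply_moves(translation=[[-0.002, 0, 0.004], [0, 0, 0]], delta_rot=[[0, 0, 0], [0, 0, 0]], gripper=[1, 1])

```text
t: 15.0
eef_pos: [0.5377, -0.0004, 0.0111]
ee_rot: [-179.9, -28.1, -0.4]
wrist_force: [-16.7, -0.3, 24.8]
opening: 0.0402
finger_force: 43.7
```

```bash
python3 -c "
from h import *
s=arm.read_state();print(s['eef_pos'],s['wrist_force'],s['torque'],s['finger_force'])"
```

```text
[ 5.37697983e-01 -4.05042218e-04  1.10997350e-02] [-16.72595602  -0.33600894  24.78266248] [-0.08625527  0.90228481 -0.0644986 ] 43.71783256530762
```

Call:
apply_moves(translation=[[0.001, 0, -0.002], [0, 0, 0], [0, 0, 0], [0, 0, 0], [0, 0, 0]], delta_rot=[[0, 0, 0], [0, 0, 0], [0, 0, 0], [0, 0, 0], [0, 0, 0]], gripper=[1, 0.3, 0, 0, 0])

```text
t: 15.62
eef_pos: [0.5374, -0.0004, 0.0109]
ee_rot: [180.0, -28.0, -0.4]
wrist_force: [-1.1, 0.1, 0.3]
opening: 0.0854
finger_force: 0.0
```

Call:
apply_moves(translation=[[0, 0, -0.1], [0, 0, -0.2], [0, 0, -0.2]], delta_rot=[[0, 0, 0], [0, 0, 0], [0, 0, 0]], gripper=[0, 0, 0])

```text
t: 16.0
eef_pos: [0.4884, 0.0025, 0.1008]
ee_rot: [-179.3, -27.5, -0.6]
wrist_force: [0.9, -0.0, 0.4]
opening: 0.0856
finger_force: 0.0
```

```bash
python3 -c "
from h import *
s=arm.read_state();print(s['t'],s['eef_pos'],s['ee_rot'],s['opening'])
P=np.array(s['eef_pos']);P=[.51,0,.16]
plan(P,[180,0,90],1)
plan(P,[180,0,90],12)"
```

```text
16.0 [0.4883965  0.00254886 0.10084998] [-179.25395655  -27.48944282   -0.57764194] 0.08563617243826514
per row rot [0.1173, -0.1224, -0.4917] deg [ 21.11 -22.04 -88.5 ] mm 63.0
[0.186, 0.007, -0.17]
per row rot [0.0098, -0.0102, -0.041] deg [ 1.76 -1.84 -7.37] mm 5.3
[0.015, 0.001, -0.014]
[0.015, 0.002, -0.015]
[0.014, 0.004, -0.015]
[0.013, 0.005, -0.016]
[0.012, 0.006, -0.016]
[0.01, 0.007, -0.017]
[0.009, 0.008, -0.017]
[0.007, 0.008, -0.018]
[0.006, 0.008, -0.018]
[0.004, 0.008, -0.019]
[0.002, 0.008, -0.019]
[0.001, 0.008, -0.019]
```

```bash
python3 -c "
from h import *
plan([.557,0,.14],[180,0,90],10)"
```

```text
per row rot [0.0117, -0.0122, -0.0492] deg [ 2.11 -2.2  -8.85] mm 7.9
[0.032, 0.001, -0.001]
[0.031, 0.006, -0.003]
[0.03, 0.01, -0.004]
[0.028, 0.014, -0.006]
[0.025, 0.018, -0.007]
[0.021, 0.021, -0.009]
[0.018, 0.024, -0.01]
[0.013, 0.026, -0.012]
[0.009, 0.027, -0.013]
[0.004, 0.028, -0.015]
```

Call:
apply_moves(translation=[[0.032, 0.001, -0.001], [0.031, 0.006, -0.003], [0.03, 0.01, -0.004], [0.028, 0.014, -0.006], [0.025, 0.018, -0.007]], delta_rot=[[0.012, -0.012, -0.049], [0.012, -0.012, -0.049], [0.012, -0.012, -0.049], [0.012, -0.012, -0.049], [0.012, -0.012, -0.049]], gripper=[0, 0, 0, 0, 0])

```text
t: 16.62
eef_pos: [0.5235, 0.0008, 0.1206]
ee_rot: [174.6, -14.4, 45.8]
wrist_force: [0.0, -0.2, -0.4]
opening: 0.0856
finger_force: 0.0
```

Call:
apply_moves(translation=[[0.021, 0.021, -0.009], [0.018, 0.024, -0.01], [0.013, 0.026, -0.012], [0.009, 0.027, -0.013], [0.004, 0.028, -0.015]], delta_rot=[[0.012, -0.012, -0.049], [0.012, -0.012, -0.049], [0.012, -0.012, -0.049], [0.012, -0.012, -0.049], [0.012, -0.012, -0.049]], gripper=[0, 0, 0, 0, 0])

```text
t: 17.25
eef_pos: [0.5576, -0.0009, 0.14]
ee_rot: [179.9, -0.8, 89.6]
wrist_force: [-1.0, 0.6, -0.4]
opening: 0.0856
finger_force: 0.0
```

```bash
python3 -c "
from h import *
plan([.557,0,.14],[180,0,90],1)
s=arm.read_state();print(s['q'],s['eef_pos'],s['ee_rot'])"
```

```text
per row rot [0.0004, -0.0043, -0.0025] deg [ 0.07 -0.78 -0.45] mm 1.0
[0.003, -0.002, 0.0]
[-20.72144838  12.37524457  19.09220392 104.46663909  -5.34476404
  63.81265551  -0.13139944] [ 0.55757889 -0.0008743   0.14001582] [179.92825789  -0.77894367  89.55476843]
```

Call:
apply_moves(translation=[[0.003, -0.002, 0], [0, 0, 0]], delta_rot=[[0, -0.004, -0.0025], [0, 0, 0]], gripper=[0, 0])

```text
t: 17.5
eef_pos: [0.5563, 0.0003, 0.1396]
ee_rot: [179.8, -0.1, 89.6]
wrist_force: [-0.1, -0.7, -0.2]
opening: 0.0853
finger_force: 0.0
```

```bash
cat >> h.py <<'E'
def block(c,z,near,rad=.06):
    "casting's upper face from the cream mask around a near point, at height z"
    I=c['color'].astype(int);m=((I[...,0]-I[...,2]>25)&(I[...,0]<1.4*I[...,1])).astype(np.uint8)
    n,L,S,_=cv2.connectedComponentsWithStats(m);best=None
    for k in range(1,n):
        v,u=np.nonzero(L==k)
        if S[k,4]<150: continue
        X=ray(c,u.mean(),v.mean(),z);
        if np.linalg.norm(X[:2]-near)>rad: continue
        r=np.array([ray(c,*p,z)[:2] for p in cv2.boxPoints(cv2.minAreaRect(np.c_[u,v].astype(np.float32)))])
        a,b=r[1]-r[0],r[2]-r[1];l=a if np.linalg.norm(a)>np.linalg.norm(b) else b
        print('comp',S[k,4],'centre',r.mean(0).round(4),'sides',np.linalg.norm(a).round(4),np.linalg.norm(b).round(4),'yaw',np.degrees(np.arctan2(l[1],l[0])).round(2))
E
python3 -c "
from h import *
w=cam('wrist');block(w,.02,[.557,0]);block(cam('top'),.02,[.557,0]);cv2.imwrite('pics/p10.png',w['color'][:,:,::-1])
s=arm.read_state();print(s['eef_pos'],s['ee_rot'])"
```

```text
comp 1823 centre [ 5.61e-01 -5.00e-04] sides 0.0409 0.064 yaw -0.37
[ 5.56175640e-01 -1.57636073e-04  1.39875115e-01] [ 1.79836103e+02 -1.60129343e-01  8.95879713e+01]
```

Call:
apply_moves(translation=[[-0.001, 0.019, 0.12], [0, 0, 0.14], [0, 0, 0.14], [0, 0, 0.1], [0, 0, 0]], delta_rot=[[0, 0, 0], [0, 0, 0], [0, 0, 0], [0, 0, 0], [0, 0, 0]], gripper=[0, 0, 0, 0, 0])

```text
t: 18.23
eef_pos: [0.5601, -0.0004, 0.0137]
ee_rot: [-180.0, -0.1, 89.6]
wrist_force: [0.3, 0.6, 0.1]
opening: 0.0853
finger_force: 0.0
```

Call:
apply_moves(translation=[[0, 0, 0.02], [0, 0, 0.02], [0, 0, 0]], delta_rot=[[0, 0, 0], [0, 0, 0], [0, 0, 0]], gripper=[0, 0, 0])

```text
t: 18.6
eef_pos: [0.5622, 0.0001, 0.0054]
ee_rot: [179.8, -0.1, 89.7]
wrist_force: [0.7, 0.1, 0.1]
opening: 0.0856
finger_force: 0.0
```

Call:
apply_moves(translation=[[0, 0, 0.012], [0, 0, 0], [0, 0, 0], [0, 0, 0], [0, 0, 0]], delta_rot=[[0, 0, 0], [0, 0, 0], [0, 0, 0], [0, 0, 0], [0, 0, 0]], gripper=[0, 1, 1, 1, 1], squeeze=45)

```text
t: 19.23
eef_pos: [0.5622, 0.0001, 0.0024]
ee_rot: [179.8, -0.1, 89.7]
wrist_force: [-1.4, 0.4, 4.9]
opening: 0.0646
finger_force: 50.2
```

Call:
apply_moves(translation=[[0, 0, -0.02], [0, 0, -0.06], [0, 0, -0.1], [0, 0, -0.1], [0, 0, 0]], delta_rot=[[0, 0, 0], [0, 0, 0], [0, 0, 0], [0, 0, 0], [0, 0, 0]], gripper=[1, 1, 1, 1, 1])

```text
t: 19.85
eef_pos: [0.5635, 0.0, 0.0748]
ee_rot: [179.6, -0.2, 89.7]
wrist_force: [0.2, -0.1, -1.2]
opening: 0.065
finger_force: 49.9
```

```bash
python3 -c "
from h import *
w=cam('wrist');s=arm.read_state();print(s['t'],s['eef_pos'],s['ee_rot'],s['opening'],s['finger_force'])
block(w,s['eef_pos'][2]+.018,s['eef_pos'][:2])
plan([.528,-.2111,.11],[180,0,71.3],8)"
```

```text
19.9 [5.62486837e-01 6.51685698e-05 7.32620034e-02] [ 1.79709171e+02 -1.56850873e-01  8.97372832e+01] 0.06482618249664639 49.88534867763519
comp 6681 centre [ 0.5628 -0.0017] sides 0.0652 0.0423 yaw 0.14
per row rot [0.0002, -0.0001, 0.0128] deg [ 0.03 -0.03  2.3 ] mm 27.1
[-0.106, -0.017, -0.019]
[-0.106, -0.012, -0.019]
[-0.107, -0.008, -0.019]
[-0.107, -0.004, -0.019]
[-0.107, 0.0, -0.019]
[-0.107, 0.005, -0.018]
[-0.107, 0.009, -0.018]
[-0.106, 0.013, -0.018]
```

```bash
python3 -c "
from h import *
plan([.496,-.306,.13],[180,0,71.3],10)"
```

```text
per row rot [0.0001, -0.0001, 0.0102] deg [ 0.03 -0.02  1.84] mm 31.8
[-0.122, -0.026, -0.023]
[-0.123, -0.022, -0.023]
[-0.124, -0.018, -0.023]
[-0.124, -0.014, -0.023]
[-0.125, -0.01, -0.023]
[-0.125, -0.006, -0.023]
[-0.125, -0.002, -0.023]
[-0.125, 0.002, -0.023]
[-0.125, 0.006, -0.023]
[-0.125, 0.01, -0.023]
```

Call:
apply_moves(translation=[[-0.122, -0.026, -0.023], [-0.123, -0.022, -0.023], [-0.124, -0.018, -0.023], [-0.124, -0.014, -0.023], [-0.125, -0.01, -0.023]], delta_rot=[[0, 0, 0.01], [0, 0, 0.01], [0, 0, 0.01], [0, 0, 0.01], [0, 0, 0.01]], gripper=[1, 1, 1, 1, 1])

```text
t: 20.52
eef_pos: [0.5282, -0.1553, 0.1009]
ee_rot: [179.8, -0.2, 80.6]
wrist_force: [0.8, -0.6, -0.3]
opening: 0.0645
finger_force: 49.8
```

Call:
apply_moves(translation=[[-0.125, -0.006, -0.023], [-0.125, -0.002, -0.023], [-0.125, 0.002, -0.023], [-0.125, 0.006, -0.023], [-0.125, 0.01, -0.023]], delta_rot=[[0, 0, 0.01], [0, 0, 0.01], [0, 0, 0.01], [0, 0, 0.01], [0, 0, 0.012]], gripper=[1, 1, 1, 1, 1])

```text
t: 21.15
eef_pos: [0.4955, -0.3081, 0.1292]
ee_rot: [179.9, -0.2, 71.2]
wrist_force: [-0.1, 0.2, -0.9]
opening: 0.0649
finger_force: 49.8
```

Call:
apply_moves(translation=[[0, 0, 0], [0, 0, 0]], delta_rot=[[0, 0, 0], [0, 0, 0]], gripper=[1, 1])

```text
t: 21.4
eef_pos: [0.4961, -0.3062, 0.1287]
ee_rot: [179.9, -0.2, 71.3]
wrist_force: [-0.3, -0.5, -0.3]
opening: 0.0647
finger_force: 49.8
```

```bash
python3 -c "
from h import *
s=arm.read_state();print(s['t'],s['eef_pos'],s['ee_rot'],s['opening'])
w=cam('wrist');np.savez('w4.npz',**{k:w[k] for k in('R','t','fx','fy','cx','cy')})
cv2.imwrite('pics/w4.png',cv2.resize(w['color'][:,:,::-1],(800,600),interpolation=cv2.INTER_CUBIC))
print([(pix(w,[*X,.012])/.64).round().tolist() for X in [(.528,-.2111)]])"
```

```text
21.4 [ 0.49610416 -0.30621987  0.12866787] [179.89780218  -0.1928436   71.34656305] 0.06474548359534592
[[399.0, 121.0]]
```

View pics/w4.png

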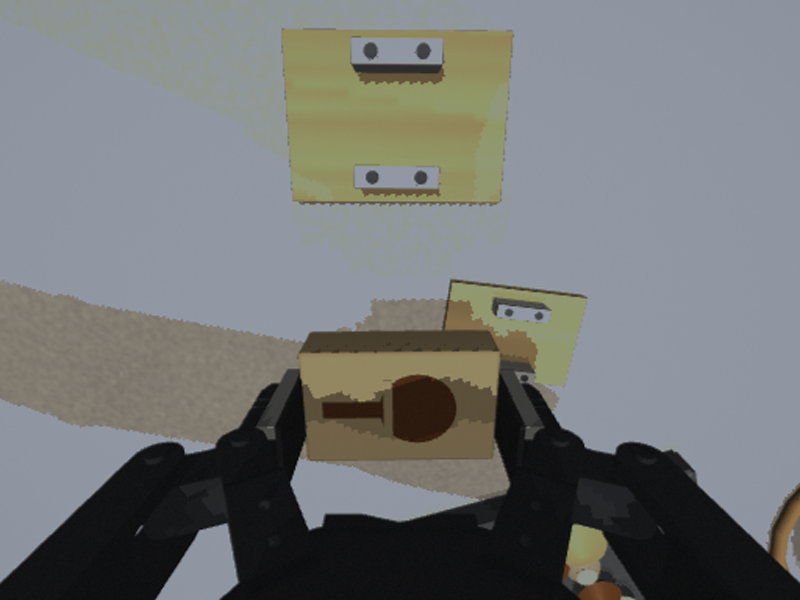

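The wrist view shows the jig with base corners at (282,28), (512,30), (500,201) and (294,200). The upper cheek top runs from (351,37) to (442,65), and the lower cheek top from (354,165) to (439,189). The held casting's top face is at (299,352), (498,350), (495,458) and (307,459).

```bash
python3 -c "
from pnp import *
mount=arm.camera('wrist')['mount'];c=np.load('w4.npz');k=.64
f=lambda P:[((u+.5)*k-.5,(v+.5)*k-.5) for u,v in P]
M,e=pose(f([(498,350),(299,352),(307,459),(495,458)]),c,mount,[(.033,.021,.01),(-.033,.021,.01),(-.033,-.021,.01),(.033,-.021,.01)])
print('block in tool',(M[:3,3]*1000).round(1),e);print(M[:3,:3].round(3))
def J(P,z,n):
    X=np.array([ray(c,*p,z)[:2] for p in f(P)]);d=X[1]-X[0]+X[2]-X[3];print(n,X.mean(0).round(4),np.degrees(np.arctan2(d[1],d[0])).round(2),np.linalg.norm(X[1]-X[0]).round(4),np.linalg.norm(X[2]-X[1]).round(4));return X.mean(0)
J([(282,28),(512,30),(500,201),(294,200)],.012,'base')
J([(352,65),(442,65),(439,165),(354,165)],.034,'gap')
J([(351,37),(443,37),(439,189),(354,189)],.034,'outer')
s=arm.read_state();R=rotm(s['ee_rot']);C=R.apply(M[:3,3])+s['eef_pos'];print('block world',C.round(4),'yaw',np.degrees(np.arctan2(*(R.apply(M[:3,0])[1::-1]))).round(2))
s=arm.read_state();block(arm.camera('wrist')|dict(R=c['R'],t=c['t']),.14,C[:2])
"
```

```text
block in tool [-2.3 -0.  -5.7] 1.0647260266081275
[[ 0.022  1.     0.019]
 [ 1.    -0.022 -0.018]
 [-0.018  0.02  -1.   ]]
base [ 0.5269 -0.2101] -18.92 0.1226 0.0892
gap [ 0.5267 -0.2106] -18.57 0.0449 0.0476
outer [ 0.5266 -0.2107] -18.57 0.0451 0.0723
block world [ 0.4958 -0.3074  0.1342] yaw -17.3
comp 10258 centre [ 0.5124 -0.3044] sides 0.0929 0.0679 yaw -17.63
```

```bash
python3 -c "
from h import *
plan([.5271,-.2095,.13],[180,0,70.7],4)"
```

```text
per row rot [0.0001, -0.0003, 0.0011] deg [ 0.02 -0.05  0.19] mm 25.1
[0.1, -0.001, -0.001]
[0.1, -0.002, -0.001]
[0.1, -0.002, -0.001]
[0.1, -0.002, -0.001]
```

Call:
apply_moves(translation=[[0.1, -0.001, 0], [0.1, -0.002, 0], [0.1, -0.002, 0], [0.1, -0.002, 0], [0, 0, 0.1]], delta_rot=[[0, 0, 0.001], [0, 0, 0.001], [0, 0, 0.001], [0, 0, 0.001], [0, 0, 0]], gripper=[1, 1, 1, 1, 1])

```text
t: 22.18
eef_pos: [0.5297, -0.2078, 0.1053]
ee_rot: [179.7, -0.3, 70.9]
wrist_force: [-0.2, 0.6, -1.1]
opening: 0.0649
finger_force: 49.9
```

Call:
apply_moves(translation=[[0, 0, 0.1], [0, 0, 0.08], [0, 0, 0], [0, 0, 0]], delta_rot=[[0, 0, 0], [0, 0, 0], [0, 0, 0], [0, 0, 0]], gripper=[1, 1, 1, 1])

```text
t: 22.68
eef_pos: [0.5278, -0.2105, 0.0598]
ee_rot: [179.8, -0.2, 70.7]
wrist_force: [-0.2, -0.6, -0.0]
opening: 0.0642
finger_force: 50.0
```

```bash
python3 -c "
from h import *
plan([.5271,-.2095,.04],[180,0,70.7],1)
s=arm.read_state();print(s['eef_pos'],s['ee_rot'],s['wrist_force'])"
```

```text
per row rot [0.0009, -0.001, -0.0001] deg [ 0.16 -0.18 -0.01] mm 19.9
[0.003, -0.004, 0.079]
[ 0.52778144 -0.2105209   0.05984593] [179.84153511  -0.18324058  70.68751899] [-0.22555861 -0.58047659 -0.02297285]
```

Call:
apply_moves(translation=[[0.003, -0.004, 0.04], [0, 0, 0.04], [0, 0, 0.024], [0, 0, 0]], delta_rot=[[0.001, -0.001, 0], [0, 0, 0], [0, 0, 0], [0, 0, 0]], gripper=[1, 1, 1, 1])

```text
t: 23.18
eef_pos: [0.5261, -0.2096, 0.0324]
ee_rot: [-179.9, 0.0, 70.6]
wrist_force: [-0.9, 0.4, -0.3]
opening: 0.0648
finger_force: 50.0
```

Call:
apply_moves(translation=[[0, 0, 0.02], [0, 0, 0.02], [0, 0, 0]], delta_rot=[[0, 0, 0], [0, 0, 0], [0, 0, 0]], gripper=[1, 1, 1])

```text
t: 23.55
eef_pos: [0.5263, -0.2095, 0.0226]
ee_rot: [-179.9, 0.0, 70.7]
wrist_force: [0.2, -0.5, -0.9]
opening: 0.0646
finger_force: 50.0
```

Call:
apply_moves(translation=[[0, 0, 0.012], [0, 0, 0.01], [0, 0, 0.004], [0, 0, 0]], delta_rot=[[0, 0, 0], [0, 0, 0], [0, 0, 0], [0, 0, 0]], gripper=[1, 1, 1, 1])

```text
t: 24.05
eef_pos: [0.5266, -0.2096, 0.0165]
ee_rot: [-179.9, 0.0, 70.7]
wrist_force: [1.1, 0.3, -1.1]
opening: 0.0645
finger_force: 50.0
```

Call:
apply_moves(translation=[[0, 0, 0.004], [0, 0, 0]], delta_rot=[[0, 0, 0], [0, 0, 0]], gripper=[1, 1])

```text
t: 24.3
eef_pos: [0.5266, -0.2096, 0.0155]
ee_rot: [-179.9, 0.0, 70.7]
wrist_force: [-0.2, 0.4, -0.5]
opening: 0.0646
finger_force: 50.0
```

Call:
apply_moves(translation=[[0, 0, 0.004], [0, 0, 0]], delta_rot=[[0, 0, 0], [0, 0, 0]], gripper=[1, 1])

```text
t: 24.55
eef_pos: [0.5267, -0.2096, 0.0146]
ee_rot: [-179.9, 0.0, 70.7]
wrist_force: [-0.6, -0.4, -0.9]
opening: 0.0651
finger_force: 50.0
```

Call:
apply_moves(translation=[[0, 0, 0.004], [0, 0, 0]], delta_rot=[[0, 0, 0], [0, 0, 0]], gripper=[1, 1])

```text
t: 24.8
eef_pos: [0.5267, -0.2097, 0.0145]
ee_rot: [-179.9, -0.0, 70.6]
wrist_force: [-4.7, 2.1, 10.8]
opening: 0.0647
finger_force: 51.3
```

Contact came at the expected height. I'll release and rise straight up.

Call:
apply_moves(translation=[[0, 0, -0.001], [0, 0, 0], [0, 0, 0], [0, 0, 0], [0, 0, 0]], delta_rot=[[0, 0, 0], [0, 0, 0], [0, 0, 0], [0, 0, 0], [0, 0, 0]], gripper=[1, 0, 0, 0, 0])

```text
t: 25.42
eef_pos: [0.5266, -0.2096, 0.0137]
ee_rot: [-179.9, 0.0, 70.7]
wrist_force: [-0.7, -0.2, 0.8]
opening: 0.085
finger_force: 0.0
```

Call:
apply_moves(translation=[[0, 0, -0.05], [0, 0, -0.15], [0, 0, -0.2], [0, 0, -0.1], [0, 0, 0]], delta_rot=[[0, 0, 0], [0, 0, 0], [0, 0, 0], [0, 0, 0], [0, 0, 0]], gripper=[0, 0, 0, 0, 0])

```text
t: 26.05
eef_pos: [0.5281, -0.2102, 0.1418]
ee_rot: [179.8, -0.1, 70.6]
wrist_force: [-0.8, -0.2, -0.2]
opening: 0.0854
finger_force: 0.0
```

```bash
python3 -c "
from pnp import *
w=cam('wrist');s=arm.read_state();print(s['t'],s['eef_pos'],s['opening'],s['wrist_force'])
I=w['color'];cv2.imwrite('pics/w5.png',cv2.resize(I[100:300,106:406,::-1],(798,532),interpolation=cv2.INTER_CUBIC))
for z in(.032,):
  for x,y in((33,21),(33,-21),(-33,-21),(-33,21)):
    print(((pix(w,nest(x/1e3,y/1e3,z,(.5267,-.2106),-18.7))-[106,100]+.5)*2.66-.5).round())
"
```

```text
26.1 [ 0.5272441  -0.20977177  0.14005849] 0.08562973594635041 [-0.15343711 -0.51943311  0.05436918]
[487. 179.]
[484. 289.]
[307. 291.]
[302. 181.]
```

View pics/w5.png

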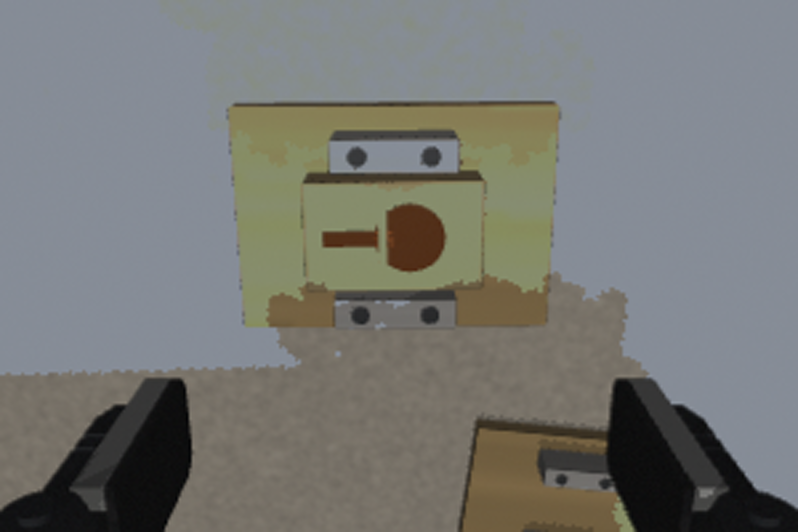

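The final view shows the casting flat between the cheeks, picture up, with corners at (303,183), (484,181), (482,289) and (307,290). The predicted seat is (302,181) to (487,179) and (307,291) to (484,289), so it is centred within about 1 mm.

```bash
python3 -c "
from rig import arm
print(arm.close_job())"
```

```text
the job is handed in; nothing more can be done
None
```

The rectangular casting now lies flat between the jig's cheeks, picture up and centred to about 1 mm. I tipped it out of the nest on the second press (it fell back after the first), laid it on the bench, regripped it by its ends, and handed the job in at about 26 s.

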